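# Feed one heat sink from the magazine and slide it into the pick-up corner

## Task

Press the magazine feeder's plunger knob all the way down once and let it spring back up, so that it feeds out one heat sink, the lowest of the stack. Then push that heat sink sideways along the deck with a fingertip until it sits square in the corner, up against both low stops, ready for pick-up. Slide it, never lift or tip it; keep the rest of the stack in the magazine and leave the other things on the bench where they are.

Things in the scene. Friction and masses are not known exactly. Their poses are not given: they have to be found in the camera images.
- feeder: Aluminium hand-operated magazine feeder, fixed to the bench. Origin on the bench under the middle of the magazine; x = direction in which heat sinks are fed out, y = left of that, z up. Its flat deck is 22 mm above the bench: x -101 to 84 mm for y -30 to 30 mm, plus a pick-up bay, x 22 to 84 mm, y 30 to 95 mm
- magazine_top (a point): middle of the open top of the magazine, 74 mm above the bench over the feeder's origin: four upright corner angles, 48.5 x 48.5 mm outside, holding a stack of four equal heat sinks. Behind it, x -100 to -26 mm, y -27 to 27 mm of the feeder, stands the linkage housing, top 115 mm above the bench (bush on it 125 mm), with the plunger on top
- plunger (a joint): travel of the plunger, m: 0 = up, 0.022 = fully down on its stop. Spring return: about 4 N to start, 7 N near the bottom, more if fast. By a bell crank it drives a blade that pushes the lowest heat sink 48 mm along the feeder's +x, out under the gate onto the deck; as the plunger rises the blade draws back and the stack drops by one. Each full press feeds one
- plunger_top (a point): the middle of the top of the plunger's black mushroom knob, 36 mm across and slightly domed; at rest 154 mm above the bench, at x = -75 mm, y = 0 of the feeder; it goes straight down when pressed
- sink_1_mid (a point): centre (half-way up) of the lowest heat sink of the stack, the one that is fed out first: a square finned copper heat sink, 40 x 40 x 10 mm, about 55 g, lying flat with its sides along the feeder's x and y. Its centre rides 5 mm above whatever it lies on
- outlet (a point): fixed point of the feeder, 5 mm above the deck: where the centre of a heat sink lies (within 2 mm in x and y) when it has just been fed out by a full press, between the gate and the far stop
- corner (a point): fixed point 5 mm above the deck: centre of a heat sink fully home in the corner, 65 mm along the feeder's +y from the outlet. The two stops are bars 11 mm high above the deck, 6 mm thick: the far stop's face is at feeder x = 67.5 mm (bar from y -18 to 95 mm), the end stop's face at y = 85 mm (bar from x 23.5 to 67.5 mm)
- sink_2_mid (a point): centre of the second heat sink of the stack, counted from below (same size as the lowest); it must stay in the magazine
- sink_3_mid (a point): centre of the third heat sink of the stack, counted from below (same size as the lowest); it must stay in the magazine
- sink_4_mid (a point): centre of the top heat sink of the stack, counted from below (same size as the lowest); it must stay in the magazine
- big_sink: bystander: a loose larger black finned heat sink, 60 x 60 x 22 mm, standing on the bench; origin at the centre of its underside
- flux_jar: bystander: amber glass jar with a white cap, 44 mm across, 45 mm tall, standing on the bench; origin at the centre of its underside
- solder_reel: bystander: reel of solder wire standing on its flange, 58 mm across, 42 mm tall; origin at the centre of its underside
- tweezers: bystander: steel tweezers lying on the bench, 120 mm long (along their x axis), 10 mm wide, 8 mm high; origin at their middle, on the bench
- screwdriver: bystander: screwdriver with a black handle lying on the bench, 160 mm long along its x axis
- flux_brush: bystander: small wooden-handled brush lying on the bench, 150 mm long along its x axis
Things that resemble listed ones, but are neither listed nor needed, are in the scene too. Leave any red look-alike of the part that bears sink_4_mid alone.

How it is judged:
By the outcome, as a careful person would: the job done as asked, in the order asked, and still so for the second after the job is handed in, with the robot touching nothing.
It also fails if it takes over 42 s, if anything falls off the work surface, if the arm or the gripper's body presses on something with over 40 N, if the wrist force passes 120 N, or if a joint passes its speed limit or range.

## Robot

A 6-joint arm with a two-finger parallel gripper is mounted at the origin on the work surface. World frame = base frame: x ahead of the robot, y to its left, z up, the work surface at z = 0. Lengths are in mm, angles in rad, forces in N, time in s.
With the tool pointing down it reaches from about 400 to 925 mm from the base axis. Payload 3.4 kg.
Tool frame: the origin (TCP) lies midway between the tips of the shut fingers; the grasp point (between the pads) lies 19 mm behind it (r.tcp_to_grasp is the distance from the TCP to the grasp point, in mm); z points along the fingers, y is the line along which they close (so a half turn about z gives the same grasp; the last joint's range is limited). The gripper opens to 85 mm and grips with 20 to 120 N. Pads are 22 mm wide; open, the fingers measure 114 mm over their backs; the gripper's body (76 mm by 85 mm) begins 54 mm behind the grasp point. The pads swing forward as they close: fully open they stand 13 mm farther back than shut.
Start: joints at [1.129, 0.307, 1.506, -0, 1.328, -0.073], TCP at [207.309, 536.334, 231.305] pointing down, gripper open.
Joint ranges: [-3.12, 3.12], [-1.05, 2.28], [0.14, 2.33], [-1.42, 4.57], [0.1, 2.73], [-2.68, 2.68]. Speed limits (rad/s): [2.57, 2.57, 3.14, 3.14, 3.14, 3.14].

## Interface

Orientations are given as a unit quaternion [w, x, y, z].
In Python, from rig import status, grab_frame, job_done, r gives the robot as it stands.
- The arm moves only by the tool servo_tool, never from a script. Its argument "moves" is a list of rows, each an object with "linear": the shift along the tool's x, y, z in m, a list of three; "rot": the turn, a rotation vector about the tool's x, y, z in degrees, a list of three; "jaw": the finger opening in m, from 0 to 0.0854. A call has 1 to 5 rows; each row shifts and turns the commanded pose from where the row before left it, along the tool's axes as they then stand; what a row does not reach is not made up. A row lasts 1/8 s, in which the tool goes at most 62.5 mm and 10.7 degrees, less where a joint would pass 70% of its speed; a pose out of reach is approached as far as the arm can. A call with a gripper value outside its range is refused whole. The fingers move at their own pace and stop on an object; "force" is the grip in N (left out, the last holds). Time passes only in rows, so rows that do not move let the fingers close. It gives the time, the measured TCP pose, the force, the opening and the grip force at its end, in the units of the state.
- status.sense(): the state, without advancing time (a new reading comes with each control period).
- grab_frame(name): name is "scene" or "top" or "wrist"; returns a dict with "frame" (480x640x3 uint8, blue, green, red), "K" (3x3 intrinsics, pixels), "rvec" (rotation vector, rad) and "tvec" (3), from world to camera coordinates, as OpenCV has them. Camera axes: x right, y down, z forward; pixel columns grow to the right and rows downward; lengths in mm; the calibration is good to about 2 mm. A picture is of the moment at which its call begins. There is no depth.
- job_done(): hands the job in; it is judged then, once.
The state is a dict: "t": time; "joint_pos": joint angles; "joint_vel": joint speeds; "effort": joint torques, N m; "position": TCP position; "tool_rot": TCP orientation; "ft_force": force on the tool from outside, world axes, zero at the start; "wrist_torque": the same for the moment, N m; "finger_gap": opening from 0.0 (shut) to 1.0 (fully open); "gripper_force": force on a finger pad.
Only numpy, scipy, OpenCV 4.12 (cv2) and the standard library are available. Lean on these libraries where they do the work, as an engineer would, in place of code of your own. Each camera call takes 0.05 s, during which the arm holds its last target. There are 200 camera calls.

## Working session

There is one attempt and no reset: what is moved stays moved. The work goes in short steps, Python scripts to look and compute and a tool call to move; the robot and the scene stay as the last step left them, time stands still between calls to the robot, and variables do not carry over. Pictures are saved under pics/ and viewed, at most 10 in all, crops included, and the job is handed in when it is done.

Besides the shell and the picture viewer there is one more tool, called after ">>>" as a command line: name --argument value ..., lists and objects as JSON in quotes. servo_tool: Moves the arm, as the interface text tells. Its arguments: {"type":"object","properties":{"moves":{"type":"array"},"force":{"type":"number"}},"required":["moves"]}

```bash
mkdir -p pics; python3 - <<'E'
from rig import status, grab_frame
import cv2
s=status.sense();print(s['t'],s['position'],s['tool_rot'],s['finger_gap'])
for n in("scene","top"):
    g=grab_frame(n);cv2.imwrite(f'pics/{n}0.png',g['frame']);print(n,g['K'],g['rvec'],g['tvec'])
E
```

```text
0.0 [207.01061472 535.69098271 230.39403381] [-2.51360691e-04  1.83344519e-01  9.83048190e-01 -9.90217395e-04] 1.0057850902175636
scene [[556.31779635   0.         321.56727503]
 [  0.         556.31779635 241.42938888]
 [  0.           0.           1.        ]] [ 1.52002448  1.91163596 -0.90675167] [  70.08672706 -258.00105908 1661.44887738]
top [[621.56809332   0.         323.30749787]
 [  0.         621.56809332 226.8478763 ]
 [  0.           0.           1.        ]] [ 2.17248697 -2.13007698  0.14300233] [  16.69530764  581.95110127 1405.40276845]
```

View pics/scene0.png

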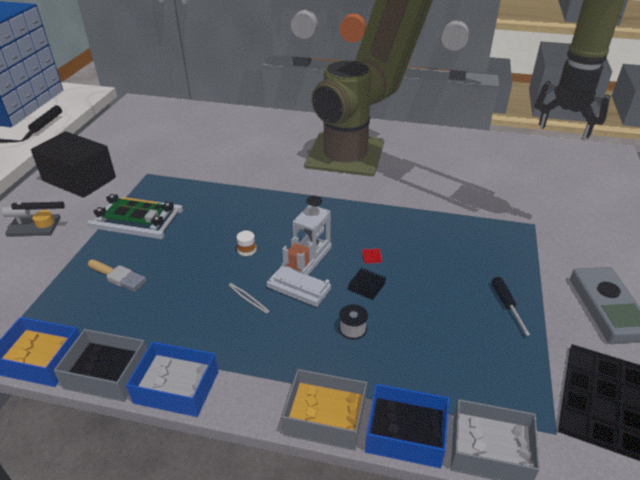

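View pics/top0.png

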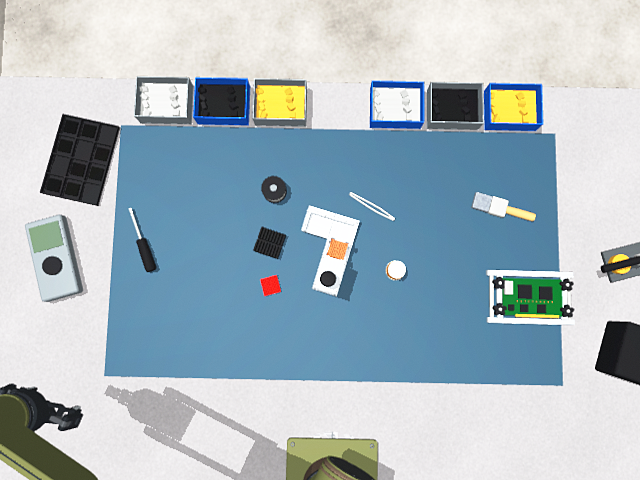

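The scene view shows the feeder in the middle, with its knob at about (314,202). In the top view the knob is at (328,279), the copper stack at (339,249) and the bay at the upper left, around (320,220). The red look-alike is at (271,286).

```bash
cat > h.py <<'E'
import numpy as np, cv2
from rig import status, grab_frame
def ray(g,uv,z):
    R=cv2.Rodrigues(np.array(g['rvec'],float))[0];t=np.array(g['tvec'],float).ravel()
    d=R.T@np.linalg.inv(g['K'])@np.array([uv[0],uv[1],1.]);c=-R.T@t
    return c+d*(z-c[2])/d[2]
def proj(g,P):
    return cv2.projectPoints(np.array(P,float).reshape(-1,3),np.array(g['rvec'],float),np.array(g['tvec'],float),g['K'],None)[0].reshape(-1,2)
def blob(m,c=None,r=40):
    n,l,s,ce=cv2.connectedComponentsWithStats(m.astype('uint8'))
    return sorted([(int(s[i,4]),ce[i].round(1).tolist(),s[i,:4].tolist()) for i in range(1,n) if s[i,4]>20 and (c is None or np.hypot(*(ce[i]-c))<r)],reverse=True)
E
python3 - <<'E'
from h import *
g=grab_frame('top');f=g['frame'].astype(int);b,gr,r=f[...,0],f[...,1],f[...,2]
print('dark',blob(f.max(2)<70,(328,279),20))
cop=(r>150)&(r-b>50)&(gr>80)
print('cop',blob(cop,(339,249),20))
wh=f.min(2)>170
bl=blob(wh,(330,240),50);print('white',bl)
k=blob(f.max(2)<70,(328,279),20)[0][1];c=blob(cop,(339,249),20)[0][1]
K=ray(g,k,152);C=ray(g,c,62);d=C-K;print(K,C,np.hypot(*d[:2]),np.degrees(np.arctan2(d[1],d[0])))
im=cv2.resize(g['frame'][195:305,280:400],None,fx=6,fy=5.4,interpolation=cv2.INTER_CUBIC)
cv2.imwrite('pics/topc.png',cv2.resize(g['frame'][195:305,290:380],None,fx=5.4,fy=5.4,interpolation=cv2.INTER_CUBIC))
g=grab_frame('scene');f=g['frame']
print('sdark',blob(f.max(2)<70,(314,202),15))
k2=ray(g,(314,201),152);print(k2)
E
```

```text
dark [(185, [327.4, 278.5], [320, 271, 16, 16])]
cop [(304, [337.1, 249.0], [327, 238, 21, 22])]
white [(157713, [322.2, 226.4], [0, 0, 640, 480]), (2277, [330.1, 242.0], [301, 205, 59, 91])]
[456.14034036  17.02515142 152.        ] [528.17596695  -4.28295939  62.        ] 75.12101626340137 -16.478196964053872
sdark [(122, [313.9, 200.4], [307, 196, 15, 10])]
[460.26582985  18.52071212 152.        ]
```

View pics/topc.png

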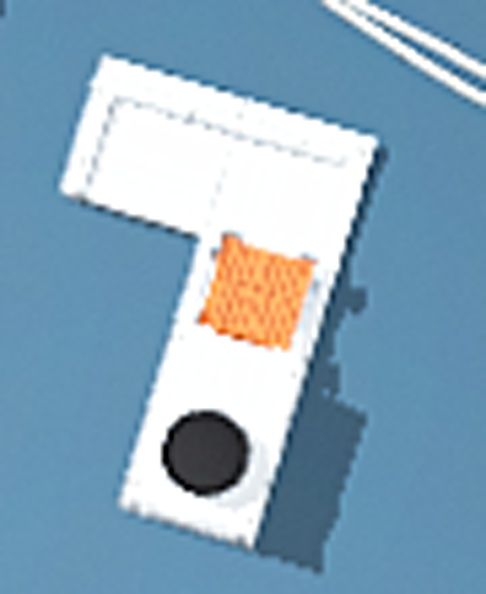

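The crop shows the deck's far edge running from (103,55) to (378,137), the copper stack at (260,292) and the knob at (206,452). The yaw comes out near -16.5°, and I'll check it against the deck edges.

```bash
python3 - <<'E'
from h import *
g=grab_frame('top')
U=lambda u,v:(290+u/5.4-.4,195+v/5.4-.4)
a=ray(g,U(378,137),22);b=ray(g,U(103,55),22);c=ray(g,U(62,190),22)
print(a,b,c);e=b-a;print(np.hypot(*e[:2]),np.degrees(np.arctan2(e[1],e[0]))-90)
for yaw in(-16.5,-17):
    y=np.radians(yaw);R=np.array([[np.cos(y),-np.sin(y)],[np.sin(y),np.cos(y)]])
    print(yaw,'origin from corners',a[:2]-R@[84,-30],b[:2]-R@[84,95],c[:2]-R@[22,95],'knob',ray(g,(327.4,278.5),152)[:2]-R@[-75,0])
E
```

```text
[601.83738094 -56.92652022  22.        ] [635.72497578  63.81742921  22.        ] [575.81764674  80.29588522  22.        ]
125.40921181168437 -15.677129649385378
-16.5 origin from corners [529.81698355  -4.30463922] [528.2026603   -3.41315665] [527.74215483  -4.54365201] knob [528.05182048  -4.27599943]
-17 origin from corners [530.27893258  -3.67815434] [527.62006433  -2.47229941] [527.00363016  -4.12088909] knob [527.86319706  -4.90272643]
```

>>> servo_tool --moves '[{"linear":[-0.035,-0.033,0.003],"rot":[0,0,0],"jaw":0},{"linear":[-0.035,-0.033,0.003],"rot":[0,0,0],"jaw":0},{"linear":[-0.035,-0.033,0.003],"rot":[0,0,0],"jaw":0},{"linear":[-0.035,-0.033,0.003],"rot":[0,0,0],"jaw":0},{"linear":[-0.035,-0.033,0.003],"rot":[0,0,0],"jaw":0}]'

```text
t: 0.88
position: [311.5, 318.0, 216.3]
tool_rot: [0.0, 0.183, 0.983, 0.0]
ft_force: [0.3, 1.1, 0.4]
finger_gap: -0.003
gripper_force: 0.0
```

>>> servo_tool --moves '[{"linear":[-0.0406,-0.0381,0.004],"rot":[0,0,0],"jaw":0},{"linear":[-0.0406,-0.0381,0.004],"rot":[0,0,0],"jaw":0},{"linear":[-0.0406,-0.0381,0.004],"rot":[0,0,0],"jaw":0},{"linear":[-0.0406,-0.0381,0.004],"rot":[0,0,0],"jaw":0},{"linear":[-0.0406,-0.0381,0.004],"rot":[0,0,0],"jaw":0}]'

```text
t: 1.5
position: [432.4, 66.8, 196.4]
tool_rot: [0.0, 0.183, 0.983, 0.0]
ft_force: [2.3, 0.8, 0.5]
finger_gap: -0.001
gripper_force: 0.0
```

>>> servo_tool --moves '[{"linear":[-0.0406,-0.0381,0.004],"rot":[0,0,0],"jaw":0},{"linear":[0,0,0],"rot":[0,0,-4.8],"jaw":0},{"linear":[0,0,0],"rot":[0,0,0],"jaw":0}]'

```text
t: 1.88
position: [455.8, 17.5, 192.1]
tool_rot: [-0.0, 0.143, 0.99, 0.0]
ft_force: [0.3, 0.4, 0.1]
finger_gap: 0.0
gripper_force: 0.0
```

```bash
python3 - <<'E'
from h import *
s=status.sense();print(s['t'],s['position'],s['tool_rot'],s['joint_pos'])
from scipy.spatial.transform import Rotation as Ro
R=Ro.from_quat(np.roll(s['tool_rot'],-1)).as_matrix();print(np.degrees(np.arctan2(-R[1,0],-R[0,0])))
g=grab_frame('wrist');cv2.imwrite('pics/w1.png',g['frame'])
y=np.radians(-16.3);F=np.array([[np.cos(y),-np.sin(y)],[np.sin(y),np.cos(y)]]);o=np.array([528.3,-4.2])
for n,p in dict(knob=(-75,0,154),far_r=(84,-30,22),far_l=(84,95,22),cor=(47.5,65,32)).items():
    print(n,proj(g,[*(o+F@p[:2]),p[2]]))
E
```

```text
1.875 [455.84233355  17.52912116 192.07110877] [-3.54439480e-04  1.43413035e-01  9.89662858e-01  4.85061884e-05] [-5.43353201e-02  1.78938008e-01  1.79860221e+00  1.74199913e-04
  1.16474980e+00 -1.33738200e+00]
-16.49078585584383
knob [[325.66047882 274.00180062]]
far_r [[295.87579964 376.75264065]]
far_l [[424.84138318 376.3840299 ]]
cor [[397.57730566 349.21876919]]
```

View pics/w1.png

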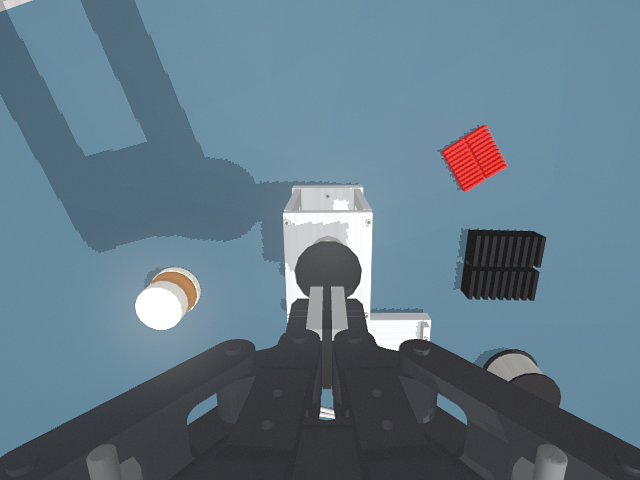

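The knob is at (328,272), within 3 px of the prediction, so I'll press it now.

>>> servo_tool --moves '[{"linear":[0,0,0.03],"rot":[0,0,0],"jaw":0},{"linear":[0,0,0.008],"rot":[0,0,0],"jaw":0},{"linear":[0,0,0.005],"rot":[0,0,0],"jaw":0},{"linear":[0,0,0.005],"rot":[0,0,0],"jaw":0},{"linear":[0,0,0.005],"rot":[0,0,0],"jaw":0}]'

```text
t: 2.55
position: [454.1, 19.2, 140.1]
tool_rot: [-0.001, 0.142, 0.99, 0.0]
ft_force: [-5.1, 1.5, 7.6]
finger_gap: 0.009
gripper_force: 4.1
```

>>> servo_tool --moves '[{"linear":[0,0,0.004],"rot":[0,0,0],"jaw":0},{"linear":[0,0,0.002],"rot":[0,0,0],"jaw":0},{"linear":[0,0,0.001],"rot":[0,0,0],"jaw":0}]'

```text
t: 2.92
position: [454.1, 19.2, 133.1]
tool_rot: [-0.001, 0.142, 0.99, 0.0]
ft_force: [-5.4, 0.9, 8.9]
finger_gap: 0.001
gripper_force: 4.1
```

>>> servo_tool --moves '[{"linear":[0,0,0.001],"rot":[0,0,0],"jaw":0},{"linear":[0,0,0.001],"rot":[0,0,0],"jaw":0}]'

```text
t: 3.18
position: [454.2, 19.2, 131.9]
tool_rot: [-0.001, 0.142, 0.99, 0.0]
ft_force: [-7.6, 0.5, 20.6]
finger_gap: -0.003
gripper_force: 10.6
```

The force jumped to 20 N, so the plunger is on its stop. Next I'll release it and look.

>>> servo_tool --moves '[{"linear":[0,0,-0.006],"rot":[0,0,0],"jaw":0},{"linear":[0,0,-0.008],"rot":[0,0,0],"jaw":0},{"linear":[0,0,-0.01],"rot":[0,0,0],"jaw":0},{"linear":[0,0,-0.02],"rot":[0,0,0],"jaw":0},{"linear":[0,0,-0.03],"rot":[0,0,0],"jaw":0}]'

```text
t: 3.8
position: [455.9, 18.3, 204.8]
tool_rot: [-0.0, 0.142, 0.99, -0.0]
ft_force: [1.3, -0.1, -0.6]
finger_gap: 0.002
gripper_force: 0.0
```

```bash
python3 - <<'E'
from h import *
g=grab_frame('wrist');R=cv2.Rodrigues(np.array(g['rvec'],float))[0]
s=status.sense();print('cam pos',-R.T@np.array(g['tvec'],float).ravel(),s['t'],s['position'])
g=grab_frame('scene');f=g['frame']
cv2.imwrite('pics/s2.png',cv2.resize(f[180:320,240:380],None,fx=4.2,fy=4.2,interpolation=cv2.INTER_CUBIC))
E
```

```text
cam pos [387.54351535  38.43629699 347.82179602] 3.85 [458.83224431  18.14381392 209.01174498]
```

View pics/s2.png

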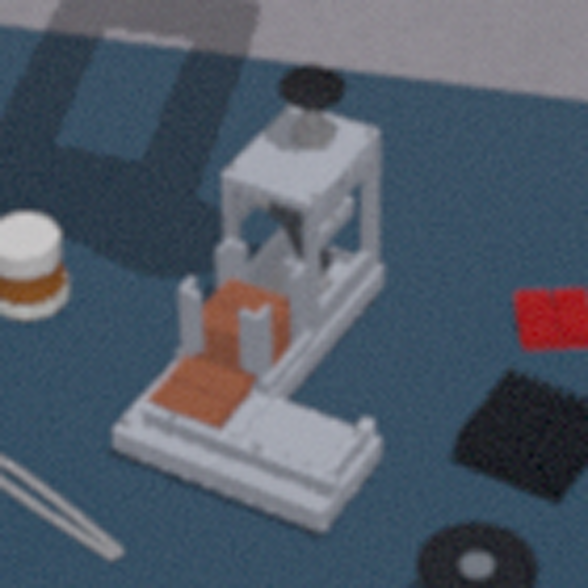

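The lowest sink lies at the outlet, at crop (205,390), with three still in the magazine and the knob back up. Now to go beside its -y side.

>>> servo_tool --moves '[{"linear":[-0.04,-0.013,0],"rot":[0,0,0],"jaw":0},{"linear":[-0.04,-0.013,0],"rot":[0,0,0],"jaw":0},{"linear":[-0.0425,-0.014,0],"rot":[0,0,0],"jaw":0},{"linear":[0,0,0.05],"rot":[0,0,0],"jaw":0},{"linear":[0,0,0.05],"rot":[0,0,0],"jaw":0}]'

```text
t: 4.53
position: [563.7, -55.3, 103.2]
tool_rot: [0.001, 0.142, 0.99, -0.0]
ft_force: [0.3, -0.1, 0.1]
finger_gap: 0.002
gripper_force: 0.0
```

```bash
cat >> h.py <<'E'
y=np.radians(-16.4);F=np.array([[np.cos(y),-np.sin(y)],[np.sin(y),np.cos(y)]]);o=np.array([528.3,-4.2])
W=lambda p:[*(o+F@np.array(p[:2])),p[2]]
def where():
    s=status.sense();print(s['t'],'feeder xy',F.T@(s['position'][:2]-o),'z',s['position'][2],s['ft_force'])
E
python3 - <<'E'
from h import *
g=grab_frame('wrist');where()
cv2.imwrite('pics/w3.png',g['frame'])
for p in [(27.5,-20,32),(67.5,-20,32),(67.5,20,32),(47.5,-40,22)]: print(p,proj(g,W(p)))
E
```

```text
4.575 feeder xy [ 42.61124244 -39.57891083] z 96.44153128043995 [-2.73322667  0.26474891 -3.00165609]
(27.5, -20, 32) [[359.36176632 218.19453029]]
(67.5, -20, 32) [[357.76821839 281.75892555]]
(67.5, 20, 32) [[423.01722002 281.75977572]]
(47.5, -40, 22) [[325.17380844 245.73293329]]
```

View pics/w3.png

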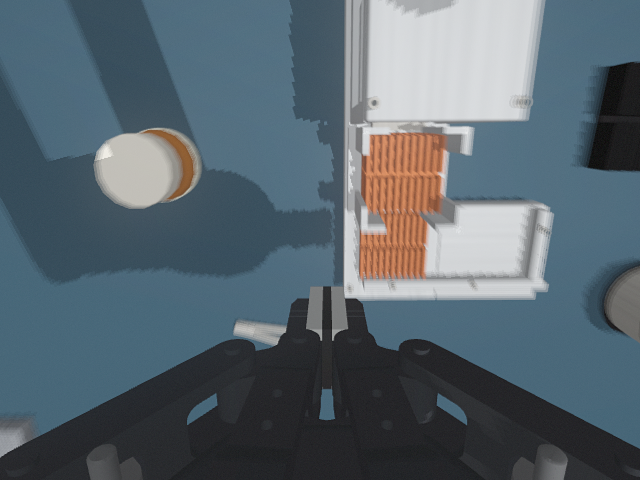

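The sink spans columns 360–428 and its bottom edge is at row 278, close to prediction. Fingertip side is clear, so descend.

>>> servo_tool --moves '[{"linear":[0,0,0.04],"rot":[0,0,0],"jaw":0},{"linear":[0,0,0.025],"rot":[0,0,0],"jaw":0},{"linear":[0,0,0.008],"rot":[0,0,0],"jaw":0},{"linear":[0,0,0],"rot":[0,0,0],"jaw":0}]'

```text
t: 5.08
position: [562.4, -54.5, 31.5]
tool_rot: [-0.0, 0.142, 0.99, -0.0]
ft_force: [-0.5, 0.2, 0.3]
finger_gap: -0.002
gripper_force: 0.0
```

```bash
python3 -c "
from h import *
where()"
```

```text
5.075 feeder xy [ 46.95863696 -38.64098456] z 31.524017942129195 [-0.51843277  0.16858041  0.31510106]
```

>>> servo_tool --moves '[{"linear":[0,0,0.006],"rot":[0,0,0],"jaw":0},{"linear":[0,0.004,0],"rot":[0,0,0],"jaw":0},{"linear":[0,0.004,0],"rot":[0,0,0],"jaw":0},{"linear":[0,0.004,0],"rot":[0,0,0],"jaw":0},{"linear":[0,0.004,0],"rot":[0,0,0],"jaw":0}]'

```text
t: 5.7
position: [566.9, -38.9, 25.6]
tool_rot: [0.0, 0.142, 0.99, -0.0]
ft_force: [0.4, -0.2, 0.9]
finger_gap: 0.003
gripper_force: 0.9
```

>>> servo_tool --moves '[{"linear":[0,0.005,0],"rot":[0,0,0],"jaw":0},{"linear":[0,0.005,0],"rot":[0,0,0],"jaw":0},{"linear":[0,0.005,0],"rot":[0,0,0],"jaw":0},{"linear":[0,0.005,0],"rot":[0,0,0],"jaw":0},{"linear":[0,0.005,0],"rot":[0,0,0],"jaw":0}]'

```text
t: 6.32
position: [574.0, -15.0, 25.5]
tool_rot: [0.0, 0.142, 0.99, -0.0]
ft_force: [-0.6, -2.7, 4.4]
finger_gap: 0.003
gripper_force: 2.7
```

```bash
python3 - <<'E'
from h import *
where();g=grab_frame('wrist');cv2.imwrite('pics/w4.png',g['frame'])
g=grab_frame('top');cv2.imwrite('pics/t4.png',g['frame'])
E
```

```text
6.325 feeder xy [46.91113126  2.54155613] z 25.541323930366072 [-0.59140192 -2.66461235  4.3527314 ]
```

View pics/w4.png

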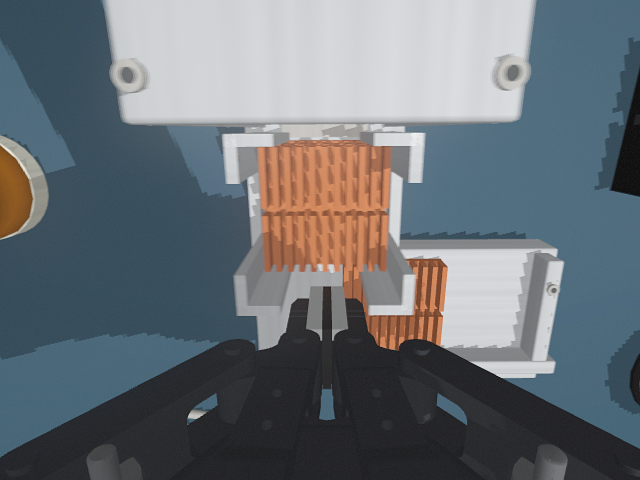

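The sink is sliding square, with its leading edge at column 446 and the end stop at 540, so about 32 mm remain.

>>> servo_tool --moves '[{"linear":[0,0.005,-0.0005],"rot":[0,0,0],"jaw":0},{"linear":[0,0.005,0],"rot":[0,0,0],"jaw":0},{"linear":[0,0.005,0],"rot":[0,0,0],"jaw":0},{"linear":[0,0.005,0],"rot":[0,0,0],"jaw":0},{"linear":[0,0.005,0],"rot":[0,0,0],"jaw":0}]'

```text
t: 7.05
position: [580.7, 9.3, 25.6]
tool_rot: [-0.0, 0.142, 0.99, 0.0]
ft_force: [0.6, -0.6, 0.4]
finger_gap: 0.002
gripper_force: 0.4
```

>>> servo_tool --moves '[{"linear":[0,0.002,0],"rot":[0,0,0],"jaw":0},{"linear":[0,0.0015,0],"rot":[0,0,0],"jaw":0},{"linear":[0,0.001,0],"rot":[0,0,0],"jaw":0}]'

```text
t: 7.42
position: [581.9, 13.2, 25.7]
tool_rot: [-0.0, 0.142, 0.99, -0.0]
ft_force: [-0.4, 0.5, -0.0]
finger_gap: -0.003
gripper_force: 0.1
```

```bash
python3 - <<'E'
from h import *
where();g=grab_frame('wrist');cv2.imwrite('pics/w5.png',g['frame'])
E
```

```text
7.425 feeder xy [46.49609202 31.81632733] z 25.70224656405857 [-0.39230866  0.5225871  -0.00893262]
```

View pics/w5.png

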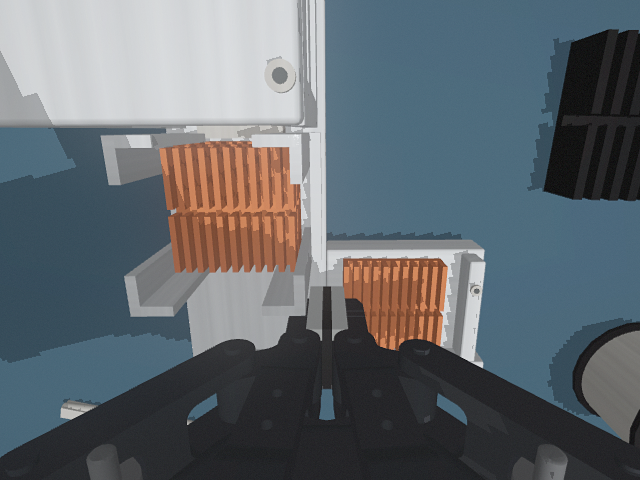

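The sink's edge is at column 446 and the stop face at about 460, so some 4 mm remain. I'll finish gently.

>>> servo_tool --moves '[{"linear":[0,0.0015,0],"rot":[0,0,0],"jaw":0},{"linear":[0,0.001,0],"rot":[0,0,0],"jaw":0},{"linear":[0,0.001,0],"rot":[0,0,0],"jaw":0}]'

```text
t: 7.85
position: [583.0, 16.5, 25.8]
tool_rot: [0.0, 0.142, 0.99, 0.0]
ft_force: [-0.1, -0.2, -0.1]
finger_gap: -0.003
gripper_force: 0.1
```

>>> servo_tool --moves '[{"linear":[0,0.0005,0],"rot":[0,0,0],"jaw":0},{"linear":[0,0.0005,0],"rot":[0,0,0],"jaw":0}]'

```text
t: 8.1
position: [583.3, 17.5, 25.8]
tool_rot: [0.0, 0.142, 0.99, -0.0]
ft_force: [-0.0, 0.0, -0.4]
finger_gap: 0.001
gripper_force: 0.1
```

>>> servo_tool --moves '[{"linear":[0,0.0005,0],"rot":[0,0,0],"jaw":0},{"linear":[0,0.0005,0],"rot":[0,0,0],"jaw":0}]'

```text
t: 8.35
position: [583.6, 18.4, 25.8]
tool_rot: [0.0, 0.142, 0.99, -0.0]
ft_force: [0.2, -0.9, -0.4]
finger_gap: 0.002
gripper_force: 0.1
```

>>> servo_tool --moves '[{"linear":[0,0.0005,0],"rot":[0,0,0],"jaw":0},{"linear":[0,0.0005,0],"rot":[0,0,0],"jaw":0}]'

```text
t: 8.6
position: [583.8, 19.4, 25.8]
tool_rot: [-0.0, 0.142, 0.99, -0.0]
ft_force: [-0.4, -0.1, -0.4]
finger_gap: 0.003
gripper_force: 0.1
```

```bash
python3 - <<'E'
from h import *
where();g=grab_frame('wrist');f=g['frame'].astype(int)
m=(f[...,2]-f[...,0]>50)
b=[x for x in blob(cv2.morphologyEx(m.astype('uint8'),cv2.MORPH_CLOSE,np.ones((5,5)))) if x[0]>500];print(b)
print('row290',[(c,f[290,c].tolist()) for c in range(430,475,3)])
for yy in(20,85):print(yy,proj(g,W((40,yy+(0 if yy>50 else 25),32))))
print('pred edge of sink home',proj(g,W((27.5,85,32))),proj(g,W((27.5,45,32))))
E
```

```text
8.6 feeder xy [46.60509353 38.29098974] z 25.81676296348623 [-0.42418502 -0.14007655 -0.38483077]
[(16358, [210.9, 207.1], [138, 141, 147, 131]), (7544, [398.5, 296.8], [343, 258, 105, 93])]
row290 [(430, [43, 67, 108]), (433, [95, 137, 210]), (436, [54, 76, 126]), (439, [46, 70, 118]), (442, [94, 137, 210]), (445, [107, 126, 175]), (448, [125, 122, 120]), (451, [189, 187, 184]), (454, [172, 176, 178]), (457, [106, 107, 106]), (460, [109, 109, 104]), (463, [197, 200, 202]), (466, [130, 113, 90]), (469, [128, 108, 80]), (472, [126, 106, 77])]
20 [[343.56453923 298.27672601]]
85 [[444.40129079 298.36966429]]
pred edge of sink home [[447.25353159 268.83748281]] [[343.99442385 268.74596661]]
```

>>> servo_tool --moves '[{"linear":[0,0.0005,0],"rot":[0,0,0],"jaw":0},{"linear":[0,0.0005,0],"rot":[0,0,0],"jaw":0}]'

```text
t: 8.9
position: [584.2, 20.4, 25.8]
tool_rot: [0.0, 0.142, 0.99, 0.0]
ft_force: [-0.5, -0.1, 0.4]
finger_gap: -0.001
gripper_force: 0.2
```

>>> servo_tool --moves '[{"linear":[0,0.0005,0],"rot":[0,0,0],"jaw":0},{"linear":[0,0,0],"rot":[0,0,0],"jaw":0}]'

```text
t: 9.15
position: [584.3, 20.9, 25.8]
tool_rot: [0.0, 0.142, 0.99, 0.0]
ft_force: [0.2, 0.6, 0.7]
finger_gap: 0.003
gripper_force: 0.0
```

>>> servo_tool --moves '[{"linear":[0,0.0005,0],"rot":[0,0,0],"jaw":0},{"linear":[0,0.0005,0],"rot":[0,0,0],"jaw":0}]'

```text
t: 9.4
position: [584.5, 21.2, 25.8]
tool_rot: [-0.0, 0.142, 0.99, -0.001]
ft_force: [-0.2, -3.6, -0.6]
finger_gap: 0.001
gripper_force: 1.9
```

```bash
python3 - <<'E'
from h import *
where();g=grab_frame('wrist');cv2.imwrite('pics/w6.png',cv2.resize(g['frame'][220:380,290:500],None,fx=3.6,fy=3.6,interpolation=cv2.INTER_CUBIC))
E
```

```text
9.4 feeder xy [46.74552072 40.18748727] z 25.774633899847174 [-0.2055023  -3.615592   -0.59373264]
```

View pics/w6.png

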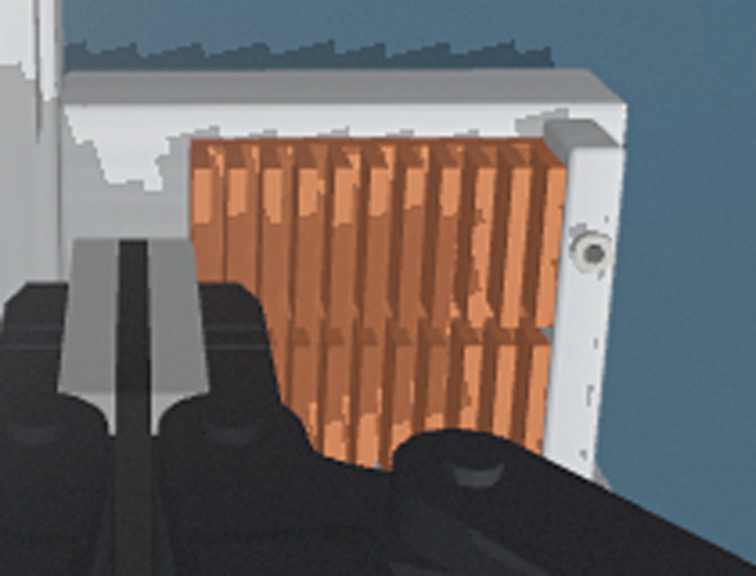

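The sink is against the end stop: contact force is 3.6 N and no gap shows at crop x≈560. Next I'll go round to its -x side and seat it against the far stop.

>>> servo_tool --moves '[{"linear":[0,-0.003,0],"rot":[0,0,0],"jaw":0},{"linear":[0,-0.007,0],"rot":[0,0,0],"jaw":0},{"linear":[0,0,-0.025],"rot":[0,0,0],"jaw":0},{"linear":[0,0,-0.03],"rot":[0,0,0],"jaw":0},{"linear":[0.013,0.013,0],"rot":[0,0,0],"jaw":0}]'

```text
t: 10.07
position: [575.6, 27.6, 83.2]
tool_rot: [0.003, 0.143, 0.99, 0.0]
ft_force: [0.5, 0.9, -0.0]
finger_gap: -0.005
gripper_force: 0.0
```

>>> servo_tool --moves '[{"linear":[0.013,0.013,0],"rot":[0,0,0],"jaw":0},{"linear":[0.0135,0.014,0],"rot":[0,0,0],"jaw":0},{"linear":[0,0,0],"rot":[0,0,0],"jaw":0},{"linear":[0,0,0],"rot":[0,0,0],"jaw":0}]'

```text
t: 10.58
position: [555.0, 61.9, 80.4]
tool_rot: [-0.0, 0.141, 0.99, -0.0]
ft_force: [-0.4, 0.2, 0.0]
finger_gap: 0.002
gripper_force: 0.0
```

```bash
python3 - <<'E'
from h import *
where();g=grab_frame('wrist');f=g['frame'].astype(int)
m=(f[...,2]-f[...,0]>50)
print([x for x in blob(cv2.morphologyEx(m.astype('uint8'),cv2.MORPH_CLOSE,np.ones((5,5)))) if x[0]>300])
for p in[(27.5,45,32),(27.5,85,32)]:print(proj(g,W(p)))
print('tip',proj(g,status.sense()['position']))
E
```

```text
10.575 feeder xy [ 6.91779376 70.96224371] z 80.4183990735327 [-0.43209699  0.15762962  0.01470899]
[(4718, [435.1, 25.2], [381, 0, 111, 71]), (4410, [191.7, 278.9], [141, 239, 99, 67]), (346, [290.9, 303.0], [283, 292, 27, 39])]
[[279.95586232 300.4858076 ]]
[[351.8810237  300.64142607]]
tip [[326.16047992 307.3005164 ]]
```

>>> servo_tool --moves '[{"linear":[0,0,0.03],"rot":[0,0,0],"jaw":0},{"linear":[0,0,0.018],"rot":[0,0,0],"jaw":0},{"linear":[0,0,0.0065],"rot":[0,0,0],"jaw":0},{"linear":[0,0,0],"rot":[0,0,0],"jaw":0},{"linear":[-0.002,0,0],"rot":[0,0,0],"jaw":0}]'

```text
t: 11.25
position: [557.7, 61.0, 27.0]
tool_rot: [0.001, 0.142, 0.99, 0.0]
ft_force: [0.3, 0.1, -0.7]
finger_gap: 0.002
gripper_force: 0.0
```

>>> servo_tool --moves '[{"linear":[-0.0015,0,0],"rot":[0,0,0],"jaw":0},{"linear":[-0.0015,0,0],"rot":[0,0,0],"jaw":0},{"linear":[-0.0015,0,0],"rot":[0,0,0],"jaw":0}]'

```text
t: 11.62
position: [561.6, 59.8, 26.6]
tool_rot: [0.0, 0.142, 0.99, 0.0]
ft_force: [0.1, 0.1, -0.7]
finger_gap: 0.001
gripper_force: 0.0
```

>>> servo_tool --moves '[{"linear":[-0.001,0,0],"rot":[0,0,0],"jaw":0},{"linear":[-0.0005,0,0],"rot":[0,0,0],"jaw":0}]'

```text
t: 11.88
position: [562.8, 59.4, 26.3]
tool_rot: [-0.0, 0.142, 0.99, -0.0]
ft_force: [0.4, 0.9, 1.1]
finger_gap: -0.0
gripper_force: 0.0
```

>>> servo_tool --moves '[{"linear":[-0.0005,0,0],"rot":[0,0,0],"jaw":0},{"linear":[-0.0005,0,0],"rot":[0,0,0],"jaw":0}]'

```text
t: 12.12
position: [563.5, 59.1, 26.2]
tool_rot: [-0.0, 0.142, 0.99, -0.0]
ft_force: [0.4, -0.4, 0.6]
finger_gap: -0.002
gripper_force: 0.1
```

>>> servo_tool --moves '[{"linear":[-0.0005,0,0],"rot":[0,0,0],"jaw":0},{"linear":[-0.0005,0,0],"rot":[0,0,0],"jaw":0}]'

```text
t: 12.38
position: [564.6, 58.9, 26.3]
tool_rot: [-0.0, 0.142, 0.99, -0.0]
ft_force: [-0.8, -0.9, -0.5]
finger_gap: 0.003
gripper_force: 0.4
```

>>> servo_tool --moves '[{"linear":[-0.0005,0,0],"rot":[0,0,0],"jaw":0},{"linear":[-0.0005,0,0],"rot":[0,0,0],"jaw":0}]'

```text
t: 12.62
position: [564.7, 58.6, 26.2]
tool_rot: [-0.001, 0.142, 0.99, -0.0]
ft_force: [-2.7, 0.7, 1.2]
finger_gap: -0.0
gripper_force: 1.4
```

>>> servo_tool --moves '[{"linear":[-0.0005,0,0],"rot":[0,0,0],"jaw":0},{"linear":[0,0,0],"rot":[0,0,0],"jaw":0}]'

```text
t: 12.88
position: [564.7, 58.6, 26.1]
tool_rot: [-0.001, 0.142, 0.99, -0.0]
ft_force: [-4.7, 1.1, 3.1]
finger_gap: 0.001
gripper_force: 2.5
```

>>> servo_tool --moves '[{"linear":[0.003,0,0],"rot":[0,0,0],"jaw":0},{"linear":[0.007,0,0],"rot":[0,0,0],"jaw":0},{"linear":[0,0,-0.04],"rot":[0,0,0],"jaw":0},{"linear":[0,0,-0.055],"rot":[0,0,0],"jaw":0},{"linear":[-0.04,0,0],"rot":[0,0,0],"jaw":0}]'

```text
t: 13.5
position: [596.4, 50.8, 126.5]
tool_rot: [0.004, 0.141, 0.99, 0.001]
ft_force: [0.5, 0.1, -0.0]
finger_gap: -0.001
gripper_force: 0.0
```

>>> servo_tool --moves '[{"linear":[-0.04,-0.005,0],"rot":[0,0,0],"jaw":0},{"linear":[-0.03,-0.005,0],"rot":[0,0,0],"jaw":0},{"linear":[0,0,0],"rot":[0,0,0],"jaw":0},{"linear":[0,0,0],"rot":[0,0,0],"jaw":0}]'

```text
t: 14.0
position: [658.2, 21.0, 120.9]
tool_rot: [-0.001, 0.142, 0.99, 0.0]
ft_force: [-0.7, -0.4, -0.3]
finger_gap: -0.0
gripper_force: 0.0
```

```bash
python3 - <<'E'
from h import *
where();g=grab_frame('wrist');f=g['frame'].astype(int)
m=(f[...,2]-f[...,0]>50)
print([x for x in blob(cv2.morphologyEx(m.astype('uint8'),cv2.MORPH_CLOSE,np.ones((5,5)))) if x[0]>300])
P=proj(g,[W(p) for p in[(27.5,45,32),(27.5,85,32),(67.5,85,32),(67.5,45,32)]]);print(P)
c=P.mean(0).astype(int);x0,y0=max(c[0]-110,0),max(c[1]-85,0);print(x0,y0)
cv2.imwrite('pics/w7.png',cv2.resize(g['frame'][y0:y0+170,x0:x0+220],None,fx=3.5,fy=3.5,interpolation=cv2.INTER_CUBIC))
E
```

```text
14.0 feeder xy [117.46473785  60.85980521] z 120.87720084427463 [-0.70908686 -0.43069605 -0.3282398 ]
[(6485, [211.3, 37.8], [166, 0, 94, 82]), (4738, [336.3, 130.2], [302, 96, 70, 71]), (1572, [11.5, 52.3], [0, 13, 29, 73])]
[[299.47563505  94.97751523]
 [368.75173866  95.01245404]
 [366.65862395 165.29156786]
 [300.76348847 165.25063884]]
223 45
```

View pics/w7.png

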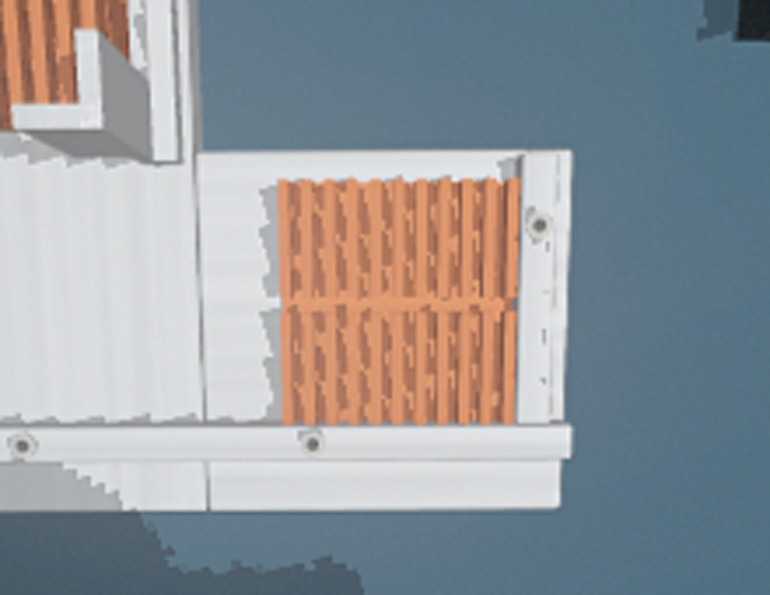

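The sink sits flush against both stops: its right edge is at the end stop (x≈520) and its bottom edge at the far stop (y≈425). The arm is clear.

```bash
python3 -c "
from rig import job_done
print(job_done())"
```

```text
the job is handed in; nothing more can be done
None
```

The plunger was pressed once and sprang back, and the one heat sink it fed out now sits square in the corner against both stops; the job was handed in at about 14 s.

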